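Fit the splined T-handle to the glue press and nip up the glue-up

ROBOT

A 7-joint arm with a two-finger parallel gripper is mounted at the origin on a cart in front of the work surface, level with it; the furniture and walls round the work are solid. World frame = base frame: x ahead of the robot, y to its left, z up, the work surface at z = 0. Lengths are in m, angles in rad, forces in N, time in s.
With the tool pointing down it reaches from about 0.4 to 0.85 m from the base axis. Payload 10.4 kg.
Tool frame: the origin (TCP) lies midway between the tips of the shut fingers; the grasp point (between the pads) lies 19 mm behind it; z points along the fingers, y is the line along which they close (so a half turn about z gives the same grasp; the last joint's range is limited). The gripper opens to 87 mm and grips with 3 to 60 N. Pads are 19 mm wide; open, the fingers measure 117 mm over their backs; the gripper's body (75 mm by 190 mm) begins 51 mm behind the grasp point.
Start: joints at [-1.231, 0.332, -0.065, 1.46, 0.022, 1.35, -0.088], TCP at [0.222, 0.584, 0.223] pointing down, gripper open.
Joint ranges: [-2.6, 2.6], [-0.5, 2.12], [-1.47, 1.34], [0.16, 2.42], [-1.27, 4.41], [0.06, 2.06], [-2.6, 2.6]. Speed limits (rad/s): [2.22, 2.22, 2.79, 2.79, 3.14, 3.14, 3.14].

INTERFACE

Orientations are given as a unit quaternion [x, y, z, w].
In Python, from bench import r gives the robot as it stands.
- The arm moves only by the tool carry_out, never from a script. Its argument "steps" is a list that holds one entry, the list of rows, each a list of 6 numbers: the shift along the tool's x, y, z in cm, then the turn, a rotation vector about the tool's x, y, z in rad. In form: [[[dx, dy, dz, wx, wy, wz], ...]]. A call has 1 to 20 rows; each row is the pose to reach, as a shift and turn from the pose commanded when the call began, along the tool's axes at that moment; what a row does not reach only later rows make up. A row lasts 1/12 s, in which the tool goes at most 41.7 mm and 7.16 degrees, less where a joint would pass 70% of its speed; a pose out of reach is approached as far as the arm can. A call with a gripper value outside its range is refused whole. "hand" is the closure, from -1 (fully open) to 1 (shut), set as the call begins (left out, the last holds). The fingers move at their own pace and stop on an object; "squeeze" is the grip in N (left out, the last holds). Time passes only in rows, so rows that repeat a pose let the fingers close. It gives the time, the measured TCP pose, the force, the opening and the grip force at its end, in the units of the state.
- r.read_state(): the state, without advancing time (a new reading comes with each control period).
- r.camera(name): name is "side" or "top" or "wrist"; returns the picture (480x640x3 uint8, red, green, blue); there is no depth.
- r.camera_params(name): a dict with "fx", "fy", "cx", "cy" (pixels), "D" ([k1, k2, p1, p2, k3] as OpenCV has them; the pictures are not rectified), "view" (4x4, takes a point from world to camera coordinates). Camera axes: x right, y up, looking along -z (the intrinsics and any distortion apply to the point x, -y, -z); pixel columns grow to the right and rows downward; lengths in m; the calibration is good to about 2 mm. A picture is of the moment at which its call begins: read the wrist's pose just before it. camera_params takes no time and is no camera call; for the wrist camera it gives the pose at the moment of the call.
- r.close_job(): hands the job in; it is judged then, once.
The state is a dict: "time": time; "joint_positions": joint angles; "joint_vel": joint speeds; "joint_torque": joint torques, N m; "ee_pos": TCP position; "eef_rot": TCP orientation; "ft_force": force on the tool from outside, world axes, zero at the start; "torque": the same for the moment, N m; "width": finger opening in m; "grip_force": force on a finger pad.
Only numpy, scipy, OpenCV 4.12 (cv2) and the standard library are available. Lean on these libraries where they do the work, as an engineer would, in place of code of your own. Each camera call takes 0.05 s, during which the arm holds its last target. There are 200 camera calls.

TASK

The two wooden blanks under the glue press have just been glued. Set the loose T-handle over the splined spindle on top of the press, rock it to and fro under a light push until the teeth mesh and press it fully home onto the collar - do not lean hard on it while the teeth stand tip to tip, they chip. Then turn it clockwise (seen from above) until the pressure foot bears firmly on the blanks without crushing them, and leave the handle standing on the spindle; keep the blanks in place and the things round about undisturbed.

Things in the scene. Friction and masses are not known exactly. Their poses are not given: they have to be found in the camera images.
- handle_grip (a point): Centre of the red cross bar of the loose T-handle, 78 mm above the mouth of its steel sleeve; z points up along the sleeve, y along the bar. Bar 124 mm long (y), 18 mm wide (x), 22 mm high, flat sides, on an 18 mm thick neck that flares out to the sleeve (58 mm thick) 28 mm below this point. At the start it stands upright on the bench on its mouth. About 0.5 kg.
- handle_mouth (a point): Centre of the lower end of the T-handle's sleeve, 60 mm across; axes as handle_grip. The bore is open below, 38 mm deep: flared to 48 mm at the mouth, 43 mm wide from 6 mm up; six straight inner teeth 60 degrees apart, 6.5 mm wide, standing in to a 33 mm circle, begin 8 mm above the mouth. How the teeth stand to the bar is not marked.
- spindle_seat (a point): On the spindle's axis at the top of its collar (62 mm across), 128 mm above the bench; z up, x towards the press's column. Belongs to the frame, does not turn with the spindle. With teeth tip to tip the sleeve stops with its mouth 16 mm above this point; within about 3 degrees of meshing it slips down; fully home the mouth rests on the collar (handle_grip 78 mm above this point).
- spindle_tip (a point): Top of the spindle's plain pilot nose (28 mm thick, rounded over), 34 mm above the collar; axes as spindle_seat. Below it six straight teeth, 60 degrees apart, 9.4 mm wide, 41 mm across their tips, rise 24 mm from the collar. At what angle they stand differs each time and is not given. The sleeve has about 1 mm of play sideways round them.
- press: Green C-frame glue press fixed to the bench, foot plate 226 x 150 mm; origin under the spindle's axis at bench height, open front to -x, column at +x, arm 119 mm high. Its spindle turns in place, stiffly (0.25 N m), and stays where left; clockwise from above lowers the foot 1 mm per 10 degrees. More than 45 N of push from the T-handle while the teeth are not meshed chips them.
- t_handle: The whole T-handle; origin at the centre of its mouth, same as point handle_mouth.
- foot: Dark round foot, 56 mm across, under the press's arm; origin at the centre of its underside. It starts 3 to 7 mm above the upper blank (a turn of 30 to 70 degrees; meshed teeth have up to 6 degrees of slack besides). It is sprung: about 3 N on touching, then 1 N more per degree turned. Firm means at least 10 N on the blank; over 80 N (about 0.45 N m beyond the spindle's own stiffness) crushes it.
- upper_blank: The upper of two wooden blanks lying on the press's table, mint green, 10 mm thick, 198 x 158 mm, longest across the press; origin at the centre of its underside, its top 38 mm above the bench.
- glue_bottle: White glue bottle with a red cap, 58 mm thick, 187 mm high, standing on the bench; origin under its centre. A bystander.
- tape_rule: Yellow tape measure, 75 x 38 x 62 mm, standing on the bench; origin under its centre. A bystander.
Mind the look-alikes: they are no part of the job. What is shaped like the t_handle but blue is not meant.

How it is judged:
By the outcome, as a careful person would: the job done as asked, in the order asked, and still so for the second after the job is handed in, with the robot touching nothing.
It also fails if it takes over 72 s, if anything falls off the work surface, if the arm or the gripper's body presses on something with over 40 N, if the wrist force passes 120 N, or if a joint passes its speed limit or range.

## Working session

There is one attempt and no reset: what is moved stays moved. The work goes in short steps, Python scripts to look and compute and a tool call to move; the robot and the scene stay as the last step left them, time stands still between calls to the robot, and variables do not carry over. Pictures are saved under pics/ and viewed, at most 10 in all, crops included, and the job is handed in when it is done.

Besides the shell and the picture viewer there is one more tool, called after "Request:" as name(argument=value, ...), one argument or row to a line, values as JSON. carry_out: Moves the arm, as the interface text tells. Its arguments: {"type":"object","properties":{"steps":{"type":"array","items":{"type":"array","items":{"type":"array","items":{"type":"number"}}}},"hand":{"type":"number"},"squeeze":{"type":"number"}},"required":["steps"]}

```bash
mkdir -p pics; ls
python3 - <<'E'
from bench import r
import cv2,json
s=r.read_state();print({k:s[k] for k in('time','ee_pos','eef_rot','width','ft_force')})
for n in('side','top'):
    cv2.imwrite(f'pics/{n}0.png',r.camera(n)[:,:,::-1]);p=r.camera_params(n);print(n,p)
E
```

```text
pics
{'time': 0.0, 'ee_pos': array([0.22167875, 0.58394544, 0.22177044]), 'eef_rot': array([ 1.80382652e-01,  9.83596258e-01, -7.00924420e-04, -8.98379062e-05]), 'width': 0.08716104570994802, 'ft_force': array([0.45218592, 0.04867081, 0.1326789 ])}
side {'fx': 611.3175540163606, 'fy': 611.3175540163606, 'cx': 322.0080119491077, 'cy': 236.25463129019067, 'D': array([-0.1167008,  0.       ,  0.       ,  0.       ,  0.       ]), 'view': array([[ 0.99866365,  0.05139777,  0.00540209, -0.53951178],
       [-0.03167935,  0.52622021,  0.84975803, -0.08087302],
       [ 0.04083298, -0.84879359,  0.52714524, -1.32292883],
       [ 0.        ,  0.        ,  0.        ,  1.        ]])}
top {'fx': 469.4135920927487, 'fy': 469.4135920927487, 'cx': 320.0845135897456, 'cy': 237.10121455726218, 'D': array([-0.06058252,  0.        ,  0.        ,  0.        ,  0.        ]), 'view': array([[-0.00559399, -0.99998125, -0.00249242, -0.01311027],
       [ 0.98665534, -0.00592501,  0.16271491, -0.54776572],
       [-0.16272663, -0.00154894,  0.98666998, -1.00544184],
       [ 0.        ,  0.        ,  0.        ,  1.        ]])}
```

View pics/side0.png

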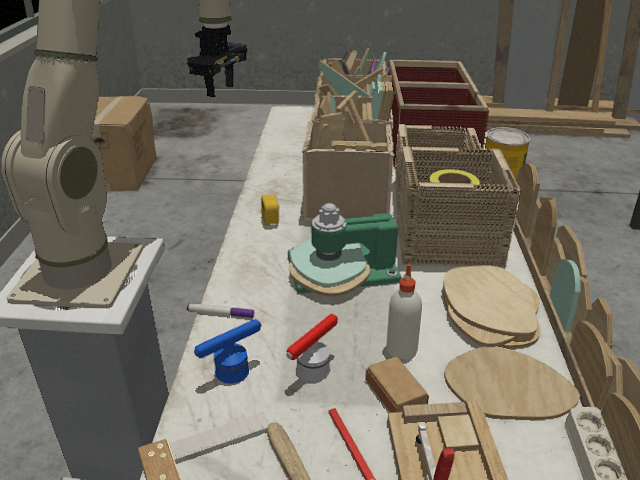

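View pics/top0.png

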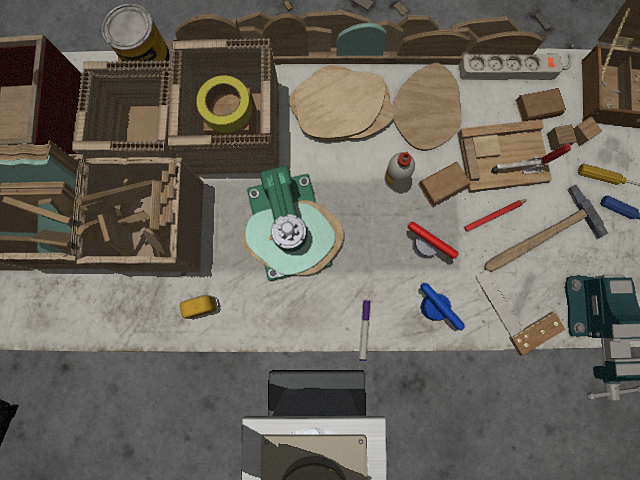

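The side view shows the red T-handle with its bar at (313,337) and sleeve at (313,365). The blue look-alike is at (229,350) and the press spindle at (329,210). In the top view the red bar is at (432,240), the blue one at (440,305) and the spindle at (291,230).

Could be taken for the handle: red T-bar top (432,240), blue T top (440,305), red pencil top (495,215), red-handled screwdriver/clamp top (557,153). I choose the red bar on the steel sleeve at (432,240) and check it in one crop.

```bash
cat > h.py <<'E'
from bench import r
import numpy as np, cv2
def ray(n,uv,P=None):
    P=P or r.camera_params(n)
    K=np.array([[P['fx'],0,P['cx']],[0,P['fy'],P['cy']],[0,0,1]])
    q=cv2.undistortPoints(np.array(uv,float).reshape(-1,1,2),K,P['D']).reshape(-1,2)
    V=np.array(P['view']);R=V[:3,:3];c=-R.T@V[:3,3]
    d=np.c_[q[:,0],-q[:,1],-np.ones(len(q))]@R
    return c,d
def onz(n,uv,z,P=None):
    c,d=ray(n,uv,P); return c+d*((z-c[2])/d[:,2])[:,None]
def tri(uv1,uv2,n1='top',n2='side'):
    c1,d1=ray(n1,uv1);c2,d2=ray(n2,uv2);d1=d1[0];d2=d2[0]
    t=np.linalg.lstsq(np.c_[d1,-d2],c2-c1,rcond=None)[0]
    a=c1+t[0]*d1;b=c2+t[1]*d2
    return (a+b)/2,np.linalg.norm(a-b)
def red(img,box):
    x0,y0,x1,y1=box;h=cv2.cvtColor(img,cv2.COLOR_RGB2HSV)
    m=(((h[...,0]<8)|(h[...,0]>172))&(h[...,1]>150)&(h[...,2]>70)).astype(np.uint8)
    k=np.zeros_like(m);k[y0:y1,x0:x1]=m[y0:y1,x0:x1];return k
def rect(m):
    c=max(cv2.findContours(m,0,1)[0],key=cv2.contourArea)
    return cv2.minAreaRect(c),cv2.boxPoints(cv2.minAreaRect(c))
E
python3 - <<'E'
from h import *
t=cv2.imread('pics/top0.png')[:,:,::-1];s=cv2.imread('pics/side0.png')[:,:,::-1]
rt,b=rect(red(t,(395,210,470,270)));rs,bs=rect(red(s,(275,300,345,370)))
print(rt,rs);print(onz('top',b,.089).round(4));c=onz('top',[rt[0]],.084);print('grip',c)
print(tri([rt[0]],[rs[0]]))
e=onz('top',b,.089);
i=max([(0,1),(1,2)],key=lambda k:np.linalg.norm(e[k[0]]-e[k[1]]));d=e[i[1]]-e[i[0]];print('bar ang deg',np.degrees(np.arctan2(d[1],d[0])),np.linalg.norm(d))
A=cv2.resize(t[195:265,255:325],(560,560),interpolation=2);B=cv2.resize(s[190:260,295:365],(240,240),interpolation=2);C=cv2.resize(t[205:275,395:465],(240,240),interpolation=2)
o=np.zeros((560,800,3),np.uint8);o[:,:560]=A;o[:240,560:]=B;o[260:500,560:]=C
cv2.imwrite('pics/crop1.png',o[:,:,::-1])
E
```

```text
((432.8096008300781, 239.779296875), (56.59656524658203, 8.4876070022583), 34.2868766784668) ((312.3780517578125, 336.0975646972656), (12.80624771118164, 62.00098419189453), 51.34019470214844)
[[ 0.5606 -0.2037  0.089 ]
 [ 0.5759 -0.2146  0.089 ]
 [ 0.5058 -0.3126  0.089 ]
 [ 0.4908 -0.3015  0.089 ]]
grip [[ 0.533908   -0.25947848  0.084     ]]
(array([ 0.53596722, -0.26120057,  0.07639848]), np.float64(0.0017269679901791694))
bar ang deg -125.55577521246931 0.1205067715025398
```

View pics/crop1.png

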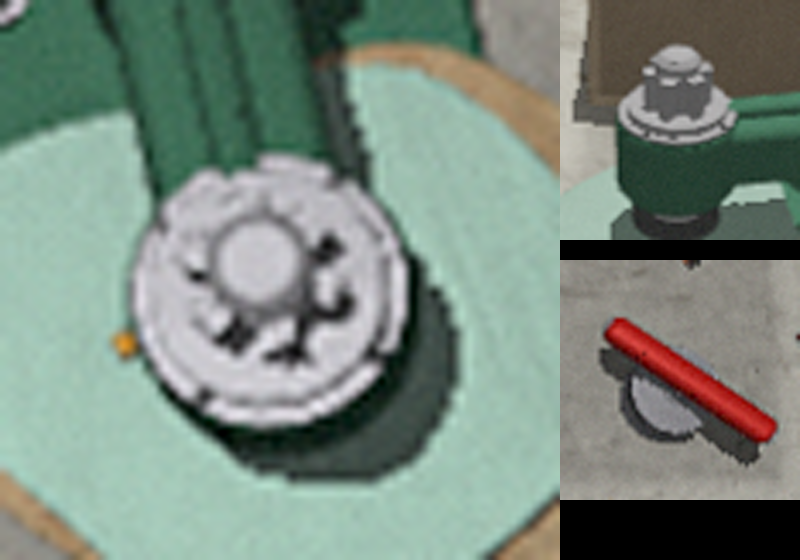

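The crop confirms the red bar on a grey steel sleeve. It also shows the spindle: the nose disc is at crop (260,257), which is top px (287.5,227.1). The collar is centred at about top px (288.8,231.2), and the teeth are visible below the nose.

```bash
cat >> h.py <<'E'
def yaw(q):
    from scipy.spatial.transform import Rotation as R
    M=R.from_quat(q).as_matrix();return np.degrees(np.arctan2(M[1,1],M[0,1])),M
def go(p,psi=None,base=None):
    s=r.read_state();y,M=yaw(s['eef_rot']);d=M.T@(np.array(p)-s['ee_pos'])*100
    w=0 if psi is None else -np.radians((psi-y+180)%360-180)
    print('pos',s['ee_pos'].round(4),'yaw',round(y,2),'row',d.round(2),'wz',round(w,3),'t',s['time'],'q7',s['joint_positions'][6])
E
python3 - <<'E'
from h import *
print('nose top',onz('top',[(287.5,227.1)],.162),'collar',onz('top',[(288.75,231.2)],.128))
print('tri',tri([(287.5,227.1)],[(330,205.5)]))
print('bottle',onz('top',[(405,158)],.187),'mouth corners boxes',onz('top',[(185,160),(200,265)],.15))
go([.535,-.26,.22],-35.6)
E
```

```text
nose top [[0.54894516 0.04834047 0.162     ]] collar [[0.5466939  0.04816017 0.128     ]]
tri (array([0.55139777, 0.04882095, 0.15950455]), np.float64(0.003940736681817005))
bottle [[ 0.68294899 -0.1865875   0.187     ]] mouth corners boxes [[0.69474694 0.26393078 0.15      ]
 [0.47521547 0.22409441 0.15      ]]
pos [0.2217 0.584  0.2218] yaw 69.21 row [-59.24 -67.78   0.27] wz 1.829 t 0.1 q7 -0.08850831562697357
```

Request:
carry_out(
  steps=[
    [[-6,-7,-5,0,0,0.2],[-59.2,-67.8,-6,0,0,1.83],[-59.2,-67.8,-6,0,0,1.83],[-59.2,-67.8,-6,0,0,1.83],[-59.2,-67.8,-6,0,0,1.83],[-59.2,-67.8,-6,0,0,1.83],[-59.2,-67.8,-6,0,0,1.83],[-59.2,-67.8,-6,0,0,1.83],[-59.2,-67.8,-6,0,0,1.83],[-59.2,-67.8,-6,0,0,1.83],[-59.2,-67.8,-6,0,0,1.83],[-59.2,-67.8,-6,0,0,1.83],[-59.2,-67.8,-6,0,0,1.83],[-59.2,-67.8,-6,0,0,1.83],[-59.2,-67.8,-6,0,0,1.83],[-59.2,-67.8,-6,0,0,1.83],[-59.2,-67.8,-6,0,0,1.83],[-59.2,-67.8,-6,0,0,1.83],[-59.2,-67.8,-6,0,0,1.83],[-59.2,-67.8,-6,0,0,1.83]],
  ],
  hand=-1,
)

```text
time: 1.77
ee_pos: [0.5096, -0.1934, 0.2794]
eef_rot: [0.889, 0.457, 0.0, 0.0]
ft_force: [0.4, 0.7, -0.1]
width: 0.0871
grip_force: 0.0
```

Run:
```python
from h import *
go([.535,-.26,.19],-35.6)
```

```text
pos [ 0.5096 -0.1934  0.2794] yaw -35.59 row [-3.94  5.93  8.95] wz 0.0 t 1.7667 q7 -0.24303223398896726
```

Request:
carry_out(
  steps=[
    [[-3.9,5.9,9,0,0,0],[-3.9,5.9,9,0,0,0],[-3.9,5.9,9,0,0,0],[-3.9,5.9,9,0,0,0],[-3.9,5.9,9,0,0,0],[-3.9,5.9,9,0,0,0]],
  ],
)

```text
time: 2.27
ee_pos: [0.5348, -0.2572, 0.1898]
eef_rot: [0.89, 0.457, 0.0, 0.0]
ft_force: [0.1, 0.0, 0.9]
width: 0.0867
grip_force: 0.0
```

Run:
```python
from h import *
P=r.camera_params('wrist');im=r.camera('wrist');cv2.imwrite('pics/w1.png',im[:,:,::-1])
m=red(im,(0,0,640,480));rt,b=rect(m);print(rt)
e=onz('wrist',b,.089,P);print(e.round(4),e.mean(0))
i=max([(0,1),(1,2)],key=lambda k:np.linalg.norm(e[k[0]]-e[k[1]]));d=e[i[1]]-e[i[0]];print(np.degrees(np.arctan2(d[1],d[0])),np.linalg.norm(d))
go([.535,-.26,.06],-35.6)
```

```text
((323.5, 228.5), (149.0, 23.0), 90.0)
[[ 0.5648 -0.2065  0.089 ]
 [ 0.5777 -0.2158  0.089 ]
 [ 0.5135 -0.3077  0.089 ]
 [ 0.4991 -0.2974  0.089 ]] [ 0.53875364 -0.25685731  0.089     ]
-124.94838629049414 0.11210502705279787
pos [ 0.5352 -0.2569  0.1904] yaw -35.58 row [-0.28  0.15 13.04] wz 0.0 t 2.3167 q7 -0.038108284729260214
```

View pics/w1.png

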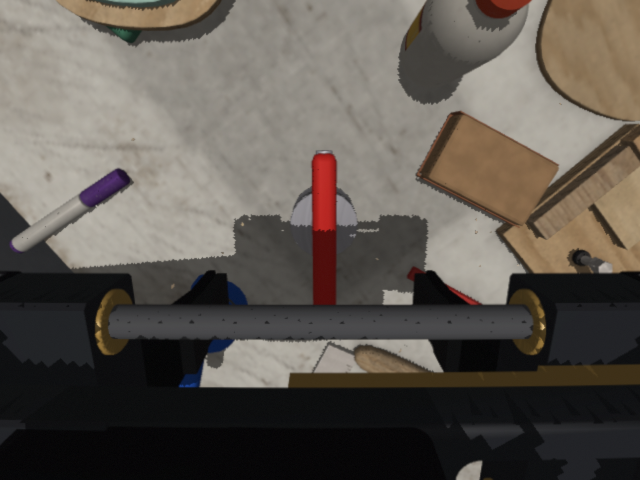

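The wrist view shows the red bar upright in the frame. Its far end is at (324,152), the sleeve disc spans (292–357,205), and the bar is centred between the fingers. I'll descend and grip.

Request:
carry_out(
  steps=[
    [[-0.35,0.2,4,0,0,0],[-0.35,0.2,8,0,0,0],[-0.35,0.2,10,0,0,0],[-0.35,0.2,12,0,0,0],[-0.35,0.2,13,0,0,0],[-0.35,0.2,13,0,0,0],[-0.35,0.2,13,0,0,0]],
  ],
)

```text
time: 2.9
ee_pos: [0.5351, -0.2612, 0.0605]
eef_rot: [0.889, 0.457, 0.001, 0.0]
ft_force: [0.2, -0.9, -0.2]
width: 0.0872
grip_force: 0.0
```

Request:
carry_out(
  steps=[
    [[0,0,0,0,0,0],[0,0,0,0,0,0],[0,0,0,0,0,0],[0,0,0,0,0,0],[0,0,0,0,0,0],[0,0,0,0,0,0],[0,0,0,0,0,0],[0,0,0,0,0,0],[0,0,0,0,0,0],[0,0,0,0,0,0]],
  ],
  hand=1,
  squeeze=55,
)

```text
time: 3.73
ee_pos: [0.5342, -0.2616, 0.0591]
eef_rot: [0.89, 0.457, -0.0, -0.0]
ft_force: [-0.3, -0.2, -0.0]
width: 0.0282
grip_force: 0.0
```

Request:
carry_out(
  steps=[
    [[0,0,-3,0,0,0],[0,0,-7,0,0,0],[0,0,-11,0,0,0],[0,0,-15,0,0,0],[0,0,-18,0,0,0],[0,0,-19,0,0,0],[0,0,-19,0,0,0],[0,0,-19,0,0,0],[0,0,-19,0,0,0]],
  ],
)

```text
time: 4.48
ee_pos: [0.5336, -0.2611, 0.2474]
eef_rot: [0.89, 0.457, -0.001, -0.001]
ft_force: [-0.2, 0.1, -0.6]
width: 0.0003
grip_force: 0.0
```

Run:
```python
from h import *
go([.549,.048,.25],0);s=r.read_state();print(s['ft_force'],s['torque'],s['width'],s['joint_positions'])
cv2.imwrite('pics/side1.png',r.camera('side')[100:400,150:550,::-1].repeat(2,0).repeat(2,1))
```

```text
pos [ 0.5336 -0.2611  0.2474] yaw -35.63 row [ 26.02 -16.76  -0.24] wz -0.622 t 4.4833 q7 -0.05239076295069907
[-0.24194745  0.1014293  -0.58095931] [-0.06944994  0.01741661 -0.02973602] 0.00029575024803911074 [-0.28441484  0.31743185  0.83475777  1.54485522 -0.23709888  1.38727348
 -0.05239076]
```

View pics/side1.png

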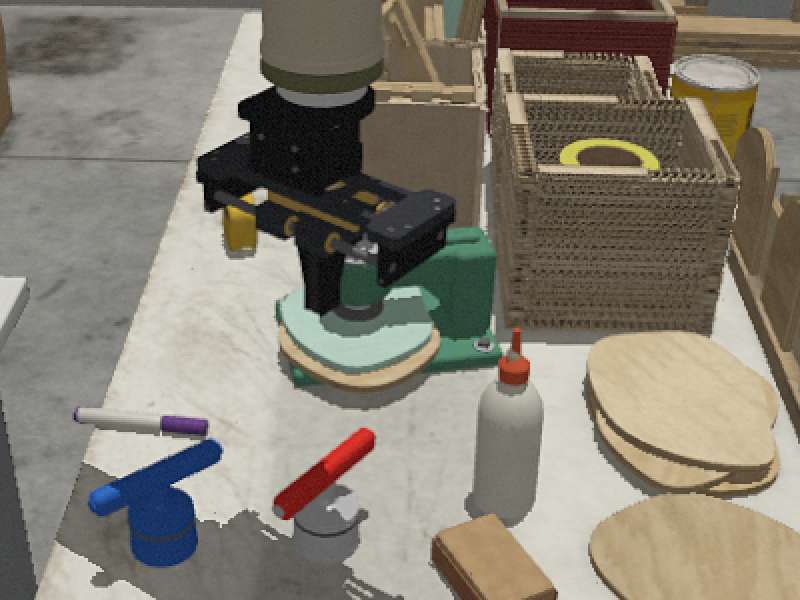

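The side picture shows the empty gripper raised and the handle still standing at (325,480). I lifted before the fingers had finished closing. I'll reopen, go down again and close for longer.

Request:
carry_out(
  steps=[
    [[0,0,0,0,0,0],[0,0,2,0,0,0],[0,0,4,0,0,0],[0,0,6,0,0,0],[0,0,8,0,0,0],[0,0,10,0,0,0],[0,0,10,0,0,0],[0,0,10,0,0,0],[0,0,10,0,0,0],[0,0,10,0,0,0],[0,0,10,0,0,0],[0,0,10,0,0,0]],
  ],
  hand=-1,
)

```text
time: 5.53
ee_pos: [0.5346, -0.2618, 0.15]
eef_rot: [0.89, 0.457, 0.001, 0.0]
ft_force: [0.2, 1.0, -1.0]
width: 0.0722
grip_force: 0.0
```

Run:
```python
from h import *
im=r.camera('top');rt,b=rect(red(im,(395,210,470,270)));print(rt)
go([.535,-.261,.059],-35.6);print(r.read_state()['width'])
```

```text
((417.4999694824219, 229.49998474121094), (19.691856384277344, 8.043152809143066), 33.690067291259766)
pos [ 0.5345 -0.2617  0.1498] yaw -35.63 row [ 0.08 -0.01  9.08] wz -0.001 t 5.5833 q7 -0.005609549730584874
0.07654619590822731
```

Request:
carry_out(
  steps=[
    [[0,0,3,0,0,0],[0,0,6,0,0,0],[0,0,8,0,0,0],[0,0,9,0,0,0],[0,0,9,0,0,0],[0,0,9,0,0,0]],
  ],
)

```text
time: 6.08
ee_pos: [0.5344, -0.2619, 0.0598]
eef_rot: [0.89, 0.457, 0.0, 0.0]
ft_force: [0.3, -0.4, 0.4]
width: 0.0869
grip_force: 0.0
```

Request:
carry_out(
  steps=[
    [[0,0,0,0,0,0],[0,0,0,0,0,0],[0,0,0,0,0,0],[0,0,0,0,0,0],[0,0,0,0,0,0],[0,0,0,0,0,0],[0,0,0,0,0,0],[0,0,0,0,0,0],[0,0,0,0,0,0],[0,0,0,0,0,0],[0,0,0,0,0,0],[0,0,0,0,0,0],[0,0,0,0,0,0],[0,0,0,0,0,0],[0,0,0,0,0,0],[0,0,0,0,0,0],[0,0,0,0,0,0],[0,0,0,0,0,0]],
  ],
  hand=1,
  squeeze=58,
)

```text
time: 7.58
ee_pos: [0.5342, -0.2616, 0.0591]
eef_rot: [0.89, 0.457, 0.0, -0.0]
ft_force: [0.5, -0.5, -0.6]
width: 0.0177
grip_force: 58.0
```

Request:
carry_out(
  steps=[
    [[0,0,-4,0,0,0],[0,0,-8,0,0,0],[0,0,-12,0,0,0],[0,0,-16,0,0,0],[0,0,-20,0,0,0],[3,-2,-20.5,0,0,-0.12],[6,-4,-20.5,0,0,-0.24],[9,-6,-20.5,0,0,-0.36],[12,-8,-20.5,0,0,-0.48],[15,-10,-20.5,0,0,-0.6],[18,-12,-20.5,0,0,-0.72],[21,-14,-20.5,0,0,-0.84],[24,-15.5,-20.5,0,0,-0.96],[26,-16.8,-20.5,0,0,-1.08],[26,-16.8,-20.5,0,0,-1.2],[26,-16.8,-20.5,0,0,-1.32],[26,-16.8,-20.5,0,0,-1.44],[26,-16.8,-20.5,0,0,-1.56],[26,-16.8,-20.5,0,0,-1.67],[26,-16.8,-20.5,0,0,-1.67]],
  ],
)

```text
time: 9.25
ee_pos: [0.5485, 0.0474, 0.2633]
eef_rot: [0.256, 0.967, -0.0, -0.001]
ft_force: [0.4, -0.7, -4.7]
width: 0.0174
grip_force: 58.0
```

Run:
```python
from h import *
go([.549,.048,.25],60);s=r.read_state();print(s['ft_force'],s['torque'],s['width'],s['joint_positions'].round(2))
im=r.camera('side');cv2.imwrite('pics/side2f.png',im[:,:,::-1]);x=cv2.resize(im[140:270,250:423],(798,600),interpolation=2);cv2.imwrite('pics/side2.png',x[:,:,::-1])
```

```text
pos [0.5485 0.0474 0.2633] yaw 60.34 row [-0.02  0.08  1.33] wz 0.006 t 9.25 q7 0.9475060028635717
[ 0.3814849  -0.66287723 -4.65627615] [-0.00183658 -0.03007483 -0.0205444 ] 0.01739968530462595 [-0.61  0.15  0.5   1.62 -0.07  1.39  0.95]
```

View pics/side2.png

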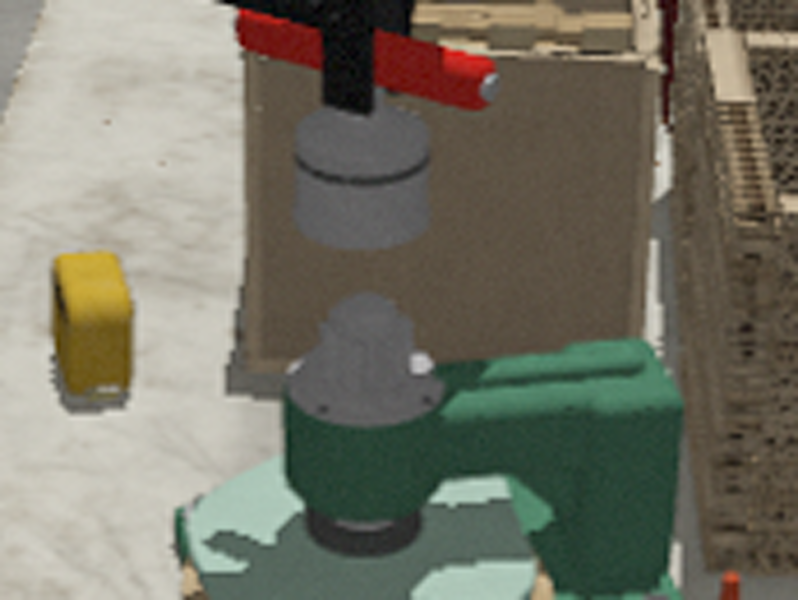

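The side crop shows the sleeve hanging at columns 294–430, so its centre is about 362. It is over the spindle nose at about 366, with the collar at 287–443. That is about 1–2 mm off in x. Next I compute the correction.

Run:
```python
from h import *
def pl(u,v,y):
    c,d=ray('side',[(250+u/4.613,140+v/4.615)]);d=d[0];return c+d*((y-c[1])/d[1])
for n,u,v in(('sleeveL',294,212),('sleeveR',430,212),('groove mid',362,150),('collarL',287,385),('collarR',443,385),('nose',366,300)): print(n,pl(u,v,.0475).round(4))
# collar from bigger-contrast top picture at start: bright disc fit
t=cv2.imread('pics/top0.png');h=cv2.cvtColor(t,cv2.COLOR_BGR2HSV)
m=np.zeros((480,640),np.uint8);m[205:255,265:312]=((h[...,1]<45)&(h[...,2]>120))[205:255,265:312]
c=max(cv2.findContours(m,0,1)[0],key=cv2.contourArea);e=cv2.fitEllipse(cv2.convexHull(c));print(e,onz('top',[e[0]],.128))
```

```text
sleeveL [0.5199 0.0475 0.2048]
sleeveR [0.5795 0.0475 0.2067]
groove mid [0.5494 0.0475 0.2357]
collarL [0.5166 0.0475 0.1167]
collarR [0.5874 0.0475 0.1192]
nose [0.552  0.0475 0.1619]
((292.59051513671875, 228.03346252441406), (34.2831916809082, 46.68215560913086), 60.888179779052734) [[0.55328759 0.04025906 0.128     ]]
```

Request:
carry_out(
  steps=[
    [[-0.15,0.1,1,0,0,0],[-0.15,0.1,2,0,0,0],[-0.15,0.1,3,0,0,0],[-0.15,0.1,3.5,0,0,0],[-0.15,0.1,4,0,0,0],[-0.15,0.1,4.3,0,0,0],[-0.15,0.1,4.6,0,0,0],[-0.15,0.1,4.8,0,0,0],[-0.15,0.1,5,0,0,0],[-0.15,0.1,5.2,0,0,0],[-0.15,0.1,5.2,0,0,0]],
  ],
)

```text
time: 10.22
ee_pos: [0.5508, 0.0477, 0.2119]
eef_rot: [0.258, 0.966, 0.0, -0.0]
ft_force: [0.6, 0.0, -4.1]
width: 0.0175
grip_force: 58.0
```

Run:
```python
from h import *
go([.549,.048,.203],60);s=r.read_state();print(s['ft_force'],s['torque'])
```

```text
pos [0.5508 0.0477 0.2119] yaw 60.04 row [ 0.17 -0.07  0.89] wz 0.001 t 10.2167 q7 0.9570339371698122
[ 6.22718401e-01  4.00378074e-03 -4.05109566e+00] [ 0.01061292  0.00133728 -0.02892927]
```

No contact so far. I'll lower gently to the tooth tips.

Request:
carry_out(
  steps=[
    [[0,0,0.2,0,0,0],[0,0,0.4,0,0,0],[0,0,0.6,0,0,0],[0,0,0.7,0,0,0],[0,0,0.8,0,0,0],[0,0,0.9,0,0,0],[0,0,0.9,0,0,0]],
  ],
)

```text
time: 10.8
ee_pos: [0.5509, 0.0477, 0.2029]
eef_rot: [0.258, 0.966, -0.0, -0.0]
ft_force: [-0.6, -0.3, -5.7]
width: 0.0176
grip_force: 58.0
```

Run:
```python
from h import *
go([.549,.048,.203],60);s=r.read_state();print(s['ft_force'],s['torque'])
```

```text
pos [0.5509 0.0477 0.2029] yaw 60.04 row [ 0.18 -0.06 -0.01] wz 0.001 t 10.8 q7 0.9598381320151834
[-0.56894561 -0.34113943 -5.72549291] [-0.0007881  -0.00912263 -0.02203565]
```

Request:
carry_out(
  steps=[
    [[0,0,0.05,0,0,0],[0,0,0.1,0,0,0],[0,0,0.15,0,0,0],[0,0,0.2,0,0,0],[0,0,0.2,0,0,0]],
  ],
)

```text
time: 11.22
ee_pos: [0.5513, 0.0477, 0.2022]
eef_rot: [0.258, 0.966, 0.0, 0.001]
ft_force: [-3.0, -0.0, 5.3]
width: 0.0178
grip_force: 58.1
```

Contact at TCP z ≈ 0.2025 with a push of about 10 N. I'll sweep clockwise slowly under this light push.

Request:
carry_out(
  steps=[
    [[0,0,0.03,0,0,0.026],[0,0,0.03,0,0,0.052],[0,0,0.03,0,0,0.078],[0,0,0.03,0,0,0.104],[0,0,0.03,0,0,0.13],[0,0,0.03,0,0,0.156],[0,0,0.03,0,0,0.182],[0,0,0.03,0,0,0.208],[0,0,0.03,0,0,0.234],[0,0,0.03,0,0,0.26]],
  ],
)

```text
time: 12.05
ee_pos: [0.5512, 0.0475, 0.2011]
eef_rot: [0.382, 0.924, 0.0, 0.0]
ft_force: [0.3, 0.2, -5.7]
width: 0.0175
grip_force: 58.0
```

Run:
```python
from h import *
go([.551,.0477,.2],60);s=r.read_state();print(s['ft_force'],s['torque'])
```

```text
pos [0.5512 0.0475 0.2011] yaw 45.06 row [0.03 0.   0.11] wz -0.261 t 12.05 q7 0.7043569052499039
[ 0.32901483  0.18384883 -5.6536868 ] [-0.06592925  0.03086432  0.00989875]
```

It dropped and the push is gone, so it may have meshed. I'll test with 2 mm down.

Request:
carry_out(
  steps=[
    [[0,0,0.05,0,0,0],[0,0,0.1,0,0,0],[0,0,0.15,0,0,0],[0,0,0.2,0,0,0],[0,0,0.2,0,0,0]],
  ],
)

```text
time: 12.47
ee_pos: [0.5508, 0.0477, 0.1986]
eef_rot: [0.381, 0.924, -0.0, -0.0]
ft_force: [-0.3, 0.2, -5.3]
width: 0.0174
grip_force: 58.0
```

Run:
```python
from h import *
go([.551,.0477,.2],60);s=r.read_state();print(s['ft_force'],s['torque'])
```

```text
pos [0.5508 0.0477 0.1986] yaw 45.18 row [-0.02  0.01 -0.14] wz -0.259 t 12.4667 q7 0.7067010230754194
[-0.25415529  0.22762796 -5.30140274] [-0.03733303 -0.0152032  -0.06789369]
```

Request:
carry_out(
  steps=[
    [[0,0,0.1,0,0,0],[0,0,0.2,0,0,0],[0,0,0.3,0,0,0],[0,0,0.4,0,0,0],[0,0,0.5,0,0,0],[0,0,0.6,0,0,0],[0,0,0.7,0,0,0],[0,0,0.8,0,0,0],[0,0,0.9,0,0,0],[0,0,1.0,0,0,0],[0,0,1.1,0,0,0],[0,0,1.2,0,0,0],[0,0,1.25,0,0,0],[0,0,1.3,0,0,0],[0,0,1.3,0,0,0]],
  ],
)

```text
time: 13.72
ee_pos: [0.5513, 0.0477, 0.187]
eef_rot: [0.382, 0.924, 0.001, 0.0]
ft_force: [-2.7, -0.1, 5.6]
width: 0.0176
grip_force: 58.1
```

Run:
```python
from h import *
go([.551,.0477,.2],60);s=r.read_state();print(s['ft_force'],s['torque'])
```

```text
pos [0.5513 0.0477 0.187 ] yaw 45.14 row [ 0.02 -0.02 -1.3 ] wz -0.259 t 13.7167 q7 0.711080366148179
[-2.73415115 -0.14438747  5.58295967] [-0.13924249  0.8741687   0.03856451]
```

Fully home: TCP z is 0.187, 15.5 mm below tip contact. Now I turn clockwise, easing the push and watching the moment.

Request:
carry_out(
  steps=[
    [[0,0,-0.08,0,0,0.04],[0,0,-0.08,0,0,0.08],[0,0,-0.08,0,0,0.12],[0,0,-0.08,0,0,0.16],[0,0,-0.08,0,0,0.2],[0,0,-0.08,0,0,0.24],[0,0,-0.08,0,0,0.28],[0,0,-0.08,0,0,0.32],[0,0,-0.08,0,0,0.36],[0,0,-0.08,0,0,0.4],[0,0,-0.08,0,0,0.4]],
  ],
)

```text
time: 14.63
ee_pos: [0.5506, 0.0475, 0.187]
eef_rot: [0.558, 0.83, -0.0, -0.0]
ft_force: [-5.2, -0.3, 3.0]
width: 0.0172
grip_force: 58.1
```

Run:
```python
from h import *
go([.551,.0477,.187],45);s=r.read_state();print(s['ft_force'],s['torque'])
```

```text
pos [0.5506 0.0475 0.187 ] yaw 22.12 row [ 0.    0.05 -0.  ] wz -0.399 t 14.6333 q7 0.31828862486121523
[-5.22819009 -0.28004467  3.02646231] [-0.36374891  1.28510824  0.01026436]
```

Request:
carry_out(
  steps=[
    [[0.02,-0.05,0,0,0,0.04],[0.02,-0.05,0,0,0,0.08],[0.02,-0.05,0,0,0,0.12],[0.02,-0.05,0,0,0,0.16],[0.02,-0.05,0,0,0,0.2]],
  ],
)

```text
time: 15.05
ee_pos: [0.5502, 0.0475, 0.187]
eef_rot: [0.638, 0.77, -0.0, -0.0]
ft_force: [-4.3, -1.4, 2.9]
width: 0.0176
grip_force: 58.1
```

Run:
```python
from h import *
go([.551,.0477,.187],45);s=r.read_state();print(s['ft_force'],s['torque'],s['joint_torque'].round(2))
im=r.camera('side');x=np.vstack([cv2.resize(im[160:290,270:390],(560,600),interpolation=2)]);cv2.imwrite('pics/side3.png',x[:,:,::-1])
```

```text
pos [0.5502 0.0475 0.187 ] yaw 10.75 row [ 0.    0.09 -0.  ] wz -0.598 t 15.05 q7 0.1238838234213574
[-4.34478434 -1.38672342  2.88964791] [-0.47542366  1.3492129   0.19801335] [  0.13 -43.09   4.45 -38.64  -0.44  -1.86   0.75]
```

View pics/side3.png

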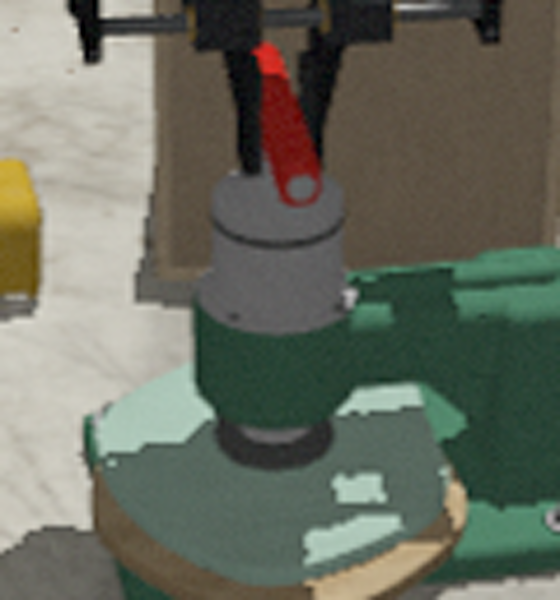

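The handle sits fully on the collar and its bar follows the gripper; Mz is about 0.2 while turning. The foot, at about (275,450) in the crop, is still above the blank. I'll keep turning.

Request:
carry_out(
  steps=[
    [[0,-0.05,0,0,0,0.04],[0,-0.05,0,0,0,0.08],[0,-0.05,0,0,0,0.12],[0,-0.05,0,0,0,0.16],[0,-0.05,0,0,0,0.2]],
  ],
)

```text
time: 15.52
ee_pos: [0.5498, 0.0475, 0.187]
eef_rot: [0.711, 0.703, -0.0, -0.0]
ft_force: [-4.5, -1.7, 4.1]
width: 0.0177
grip_force: 58.1
```

```bash
cat > st.py <<'E'
from h import *
go([.5505,.0475,.187],45);s=r.read_state();print(s['ft_force'].round(2),s['torque'].round(3),s['joint_torque'][6].round(3))
E
python3 st.py
```

```text
pos [0.5498 0.0475 0.187 ] yaw -0.67 row [ 0.    0.07 -0.  ] wz -0.797 t 15.5167 q7 -0.07087125838932207
[-4.53 -1.67  4.09] [-0.346  1.371  0.253] 0.75
```

Request:
carry_out(
  steps=[
    [[0,0,0,0,0,0.04],[0,0,0,0,0,0.08],[0,0,0,0,0,0.12],[0,0,0,0,0,0.16]],
  ],
)

```text
time: 15.85
ee_pos: [0.5496, 0.0475, 0.187]
eef_rot: [0.765, 0.644, -0.0, -0.0]
ft_force: [-7.2, -0.0, 4.9]
width: 0.0172
grip_force: 58.1
```

```bash
python3 st.py
```

```text
pos [0.5496 0.0475 0.187 ] yaw -9.83 row [0.01 0.09 0.  ] wz -0.957 t 15.85 q7 -0.22663665390256624
[-7.23 -0.04  4.93] [-0.284  1.702  0.206] 0.747
```

Request:
carry_out(
  steps=[
    [[0,-0.06,0,0,0,0.04],[0,-0.06,0,0,0,0.08],[0,-0.06,0,0,0,0.12],[0,-0.06,0,0,0,0.16]],
  ],
)

```text
time: 16.18
ee_pos: [0.5492, 0.0477, 0.187]
eef_rot: [0.814, 0.581, -0.0, -0.0]
ft_force: [-4.9, -1.2, 4.3]
width: 0.0174
grip_force: 58.1
```

```bash
python3 st.py
```

```text
pos [0.5492 0.0477 0.187 ] yaw -18.99 row [ 0.03  0.13 -0.  ] wz -1.117 t 16.1833 q7 -0.3832677627411174
[-4.94 -1.16  4.32] [-0.264  1.391  0.305] 0.672
```

Request:
carry_out(
  steps=[
    [[0,0,0,0,0,0.04],[0,0,0,0,0,0.08],[0,0,0,0,0,0.12]],
  ],
)

```text
time: 16.43
ee_pos: [0.549, 0.0478, 0.187]
eef_rot: [0.847, 0.531, -0.0, -0.0]
ft_force: [-6.6, -0.4, 4.7]
width: 0.0178
grip_force: 58.2
```

```bash
python3 st.py
```

```text
pos [0.549  0.0478 0.187 ] yaw -25.86 row [ 0.04  0.15 -0.  ] wz -1.237 t 16.4333 q7 -0.4997613579410783
[-6.62 -0.38  4.74] [-0.228  1.605  0.3  ] 0.632
```

Request:
carry_out(
  steps=[
    [[0,-0.05,0,0,0,0.04],[0,-0.05,0,0,0,0.08],[0,-0.05,0,0,0,0.12],[0,-0.05,0,0,0,0.16]],
  ],
)

```text
time: 16.77
ee_pos: [0.5487, 0.0479, 0.187]
eef_rot: [0.887, 0.462, -0.0, -0.0]
ft_force: [-4.6, -1.3, 4.7]
width: 0.0177
grip_force: 58.2
```

```bash
python3 st.py;python3 - <<'E'
from h import *
im=r.camera('side');x=cv2.resize(im[220:265,290:370],(800,450),interpolation=2);cv2.imwrite('pics/side4.png',x[:,:,::-1])
E
```

```text
pos [0.5487 0.0479 0.187 ] yaw -35.02 row [ 0.07  0.17 -0.  ] wz -1.397 t 16.7667 q7 -0.6561685394546529
[-4.59 -1.31  4.66] [-0.201  1.441  0.43 ] 0.582
```

View pics/side4.png

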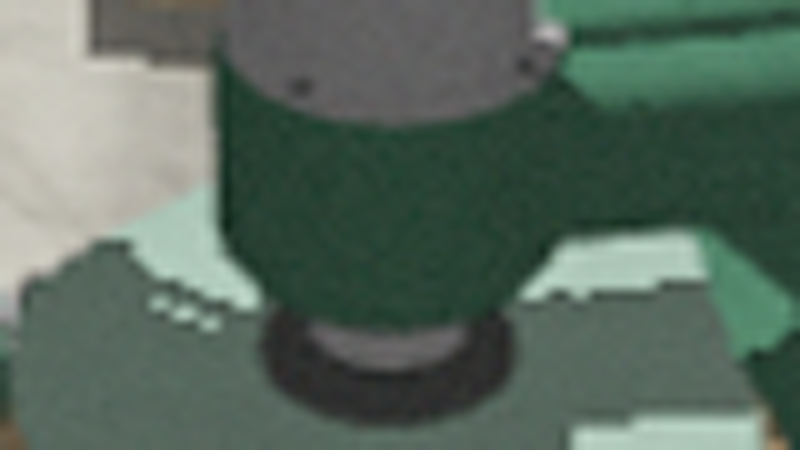

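The crop shows the foot ring at (390,400), now against the blank. From yaw −10°, Mz rises from about 0.24 to 0.43 and joint 7 torque changes by 0.165 N m, which gives about 28 N on the blank. I'll add about 8° for margin and then release.

Request:
carry_out(
  steps=[
    [[0,0,0,0,0,0.04],[0,0,0,0,0,0.08],[0,0,0,0,0,0.12],[0,0,0,0,0,0.14],[0,0,0,0,0,0.14]],
  ],
)

```text
time: 17.23
ee_pos: [0.5486, 0.0481, 0.187]
eef_rot: [0.917, 0.399, -0.0, -0.0]
ft_force: [-5.9, -1.0, 4.8]
width: 0.0173
grip_force: 58.1
```

```bash
python3 st.py
```

```text
pos [0.5486 0.0481 0.187 ] yaw -42.98 row [ 0.09  0.18 -0.  ] wz -1.536 t 17.2333 q7 -0.7910114479918923
[-5.91 -0.98  4.78] [-0.093  1.632  0.349] -0.868
```

Request:
carry_out(
  steps=[
    [[-0.04,-0.04,0,0,0,0],[-0.04,-0.04,0,0,0,0],[-0.04,-0.04,0,0,0,0],[-0.04,-0.04,0,0,0,0],[-0.04,-0.04,0,0,0,0],[-0.04,-0.04,0,0,0,0],[-0.04,-0.04,0,0,0,0],[-0.04,-0.04,0,0,0,0],[-0.04,-0.04,0,0,0,0],[-0.04,-0.04,0,0,0,0],[-0.04,-0.04,0,0,0,0],[-0.04,-0.04,0,0,0,0],[-0.04,-0.04,0,0,0,0],[-0.04,-0.04,0,0,0,0]],
  ],
  hand=-1,
)

```text
time: 18.4
ee_pos: [0.5483, 0.0479, 0.1866]
eef_rot: [0.917, 0.398, 0.0, -0.0]
ft_force: [-0.4, 0.6, 0.1]
width: 0.0866
grip_force: 0.0
```

Request:
carry_out(
  steps=[
    [[0,0,-1,0,0,0],[0,0,-3,0,0,0],[0,0,-6,0,0,0],[0,0,-9,0,0,0],[0,0,-12,0,0,0],[0,0,-14,0,0,0],[0,0,-14,0,0,0],[0,0,-14,0,0,0]],
  ],
)

```text
time: 19.07
ee_pos: [0.5488, 0.0478, 0.3281]
eef_rot: [0.917, 0.398, 0.001, 0.0]
ft_force: [-0.8, 0.1, -0.5]
width: 0.087
grip_force: 0.0
```

```bash
python3 st.py;python3 - <<'E'
from h import *
im=r.camera('side');cv2.imwrite('pics/side5.png',im[:,:,::-1])
E
```

```text
pos [0.5488 0.0478 0.3281] yaw -43.1 row [ 0.06  0.13 14.12] wz -1.538 t 19.0667 q7 -0.8383176264106169
[-0.77  0.11 -0.46] [-0.096  0.177  0.013] -0.02
```

View pics/side5.png

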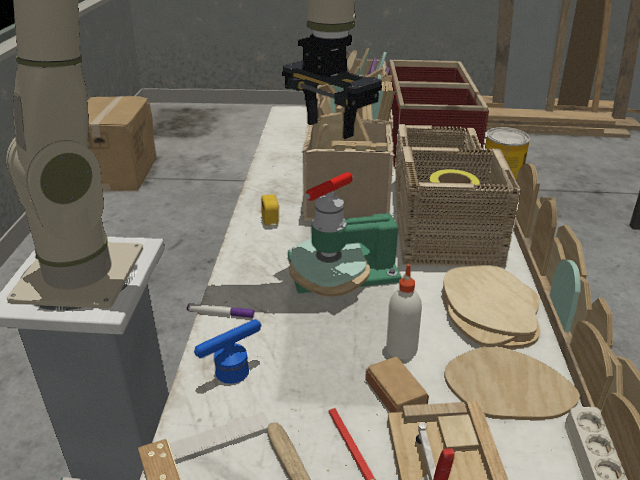

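The side view shows the handle standing on the spindle (bar at (330,186), sleeve at (328,212)). The gripper is clear, and the blanks, bottle, tape rule and blue handle are where they were.

```bash
python3 -c "
from bench import r
print(r.close_job())"
```

```text
the job is handed in; nothing more can be done
None
```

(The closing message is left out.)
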